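# Level the pod shelf with a spirit level

### The job

The little pod shelf on the dresser slopes. Lay the pocket spirit level lengthwise along the cork strip on the shelf, let go of it and press it down firmly so that it sits flat and shows the slope; then turn the knob of the shelf's adjustable foot until the bubble rests centred between its two lines. Finally press down firmly on the level again, from above, and finish while still holding it pressed to the shelf with the bubble centred; leave the kettle, the mugs, the tea jar and the pod box where they are.

Things in the scene. Friction and masses are not known exactly. Their poses are not given: they have to be found in the camera images.
- level_mid (a point): Pocket spirit level, a loose aluminium bar with black ends, 140 mm long (its x), 24 wide (y), 30 tall (z), 180 to 290 g, starting upright on the dresser right of the shelf. Point: its centre, 15 mm above its underside. Mid-top window (60 x 18 mm) shows a yellow vial, white bubble and two dark lines 9 mm either side of the middle. The solid black ends, 30 to 70 mm from the middle, suit pressing.
- level: The same spirit level; origin at the centre of its underside, axes as above.
- bubble (a joint): Place of the bubble along its curved vial, as an angle in rad about the level's y axis: 0 is the middle, 0.0025 rad is 1 mm, positive towards the level's own +x end, at most 0.04 (16 mm) either way. The bubble goes to the higher end; at rest the value equals the slope along the level (0.01 rad of slope: 4 mm). It comes to rest in about 1 s. Centred is within 0.006 rad (2.4 mm) of zero.
- cork_strip (a point): Centre of the cork strip (170 x 50 mm, flush) on the shelf's top, where the level belongs, lying along the strip's y axis, either way round. x runs across the shelf, y along it, z up out of the board. The knob stands at y = -155 mm, the pod turntable (radius 50, height 82 mm) at y = +135 mm. At the start the knob's end is the lower, by 0.01 to 0.03 rad.
- shelf: White shelf board, 380 mm long (its y), 130 deep (x), 14 thick, its top about 75 mm above the dresser; knob on its -y end, pod turntable on its +y end. Origin: on the tilting line, in the top face above the two plain feet, 175 mm along +y from the centre of the cork strip.
- knob_bar (a point): Middle of the grip bar of the black knob on the shelf's adjustable foot, 55 mm above the board. The bar is 42 mm long (its own x), 13 thick (y), 30 tall (z), free on all sides; below it a 42 mm round collar, its top 15 mm below this point. The knob turns about its own z axis and rises with the board, 6.6 mm per rad of turn.
- foot_knob (a joint): Turn of the knob in rad, 0 to 2.6, growing clockwise seen from above. Clockwise raises the knob's end by 0.02 rad of slope per rad, moving the bubble about 8 mm per rad. Starts at 0.2 to 0.45; the shelf is level at about 1.05 to 1.55, differing from run to run. It is stiff (about 0.15 N m) and stays where left; pressing the level with over 40 N can push the foot down again.
- kettle: Bystander: steel kettle with its lid flipped open, 160 mm across, about 260 mm tall, on the tray to the left. Origin at its underside.
- mug_a: Bystander: blue stoneware mug, 80 mm across, 90 mm tall, on the tray. Origin at its underside.
- mug_b: Bystander: a like blue mug on the dresser, behind the level. Origin at its underside.
- tea_jar: Bystander: glass jar with a wooden lid, 70 mm across, 110 mm tall, behind the shelf. Origin at its underside.
- pod_box: Bystander: cardboard box 90 x 140 x 60 mm tall, behind the shelf. Origin at its underside.
Not all that is in view belongs to the job. What is meant by the level is not blue or green, and is the larger of those in its own colour.

How it is judged:
By the outcome, as a careful person would: the job done as asked, in the order asked, and still so for the second after the job is handed in, while the arm keeps its last pose, push and grip.
It also fails if it takes over 72 s, if anything falls off the work surface, if the arm or the gripper's body presses on something with over 40 N, if the wrist force passes 120 N, or if a joint passes its speed limit or range.

### The arm

A 7-joint arm with a two-finger parallel gripper is mounted at the origin on the work surface. World frame = base frame: x ahead of the robot, y to its left, z up, the work surface at z = 0. Lengths are in m, angles in rad, forces in N, time in s.
With the tool pointing down it reaches from about 0.4 to 0.85 m from the base axis. Payload 10.4 kg.
Tool frame: the origin (TCP) lies between the finger pads; the fingertips stand 22 mm ahead of it and the grasp point (between the pads) lies 3 mm ahead of it (r.nose_length is the distance from the TCP to the fingertips, in m); z points along the fingers, y is the line along which they close (so a half turn about z gives the same grasp; the last joint's range is limited). The gripper opens to 87 mm and grips with 3 to 60 N. Pads are 19 mm wide; open, the fingers measure 117 mm over their backs; the gripper's body (75 mm by 190 mm) begins 51 mm behind the grasp point.
Start: joints at [1.275, 0.332, -0.065, 1.46, 0.022, 1.35, -0.088], TCP at [0.168, -0.602, 0.245] pointing down, gripper open.
Joint ranges: [-2.6, 2.6], [-0.5, 2.12], [-1.47, 1.34], [0.16, 2.42], [-1.27, 4.41], [0.06, 2.06], [-2.6, 2.6]. Speed limits (rad/s): [2.22, 2.22, 2.79, 2.79, 3.14, 3.14, 3.14].

### API

Orientations are given as a unit quaternion [x, y, z, w].
In Python, from bench import readout, cams, r gives the robot as it stands. The module is installed in compiled form; this text tells all that it offers.
- The arm moves only by the tool step_arm, never from a script. Its argument "deltas" is a list that holds one entry, the list of rows, each a list of 7 numbers: the turn, a rotation vector about the tool's x, y, z in rad, then the shift along the tool's x, y, z in m, then the opening in per cent of the stroke, from 0 (shut) to 100 (fully open). A call has 1 to 20 rows; each row is the pose to reach, as a shift and turn from the pose commanded when the call began, along the tool's axes at that moment; what a row does not reach only later rows make up. A row lasts 1/8 s, in which the tool goes at most 62.5 mm and 10.7 degrees, less where a joint would pass 70% of its speed; a pose out of reach is approached as far as the arm can. A call with a gripper value outside its range is refused whole. The fingers move at their own pace and stop on an object; "squeeze" is the grip in N (left out, the last holds). Time passes only in rows, so rows that repeat a pose let the fingers close. It gives the time, the measured TCP pose, the force, the opening and the grip force at its end, in the units of the state.
- readout.read_state(): the state, without advancing time (a new reading comes with each control period).
- cams.camera(name): name is "side" or "top"; returns a dict with "img" (420x560x3 uint8, red, green, blue), "fx", "fy", "cx", "cy" (pixels), "k1" (the pictures are not rectified: a ray, as slopes to the right and down, at radius r is drawn at 1 + k1 r^2 times it, then the intrinsics apply), "origin" and "rotation" of the camera in the world. Camera axes: x right, y up, looking along -z (the intrinsics and any distortion apply to the point x, -y, -z); pixel columns grow to the right and rows downward; lengths in m; the calibration is good to about 2 mm. A picture is of the moment at which its call begins. There is no depth.
- r.close_job(): hands the job in; it is judged then, once.
The state is a dict: "time": time; "joint_positions": joint angles; "joint_vel": joint speeds; "joint_torque": joint torques, N m; "ee_pos": TCP position; "eef_rot": TCP orientation; "ft_force": force on the tool from outside, world axes, zero at the start; "torque": the same for the moment, N m; "width": finger opening in m; "grip_force": force on a finger pad.
Only numpy, scipy, OpenCV 4.12 (cv2) and the standard library are available. Lean on these libraries where they do the work, as an engineer would, in place of code of your own. Each camera call takes 0.05 s, during which the arm holds its last target. There are 200 camera calls.

## Working session

There is one attempt and no reset: what is moved stays moved. The work goes in short steps, Python scripts to look and compute and a tool call to move; the robot and the scene stay as the last step left them, time stands still between calls to the robot, and variables do not carry over. Pictures are saved under pics/ and viewed, at most 10 in all, crops included, and the job is handed in when it is done.

Besides the shell and the picture viewer there is one more tool, called after "Call:" by a JSON object that holds its "api" and its "payload". step_arm: Moves the arm, as the interface text tells. Its arguments: {"type":"object","properties":{"deltas":{"type":"array"},"squeeze":{"type":"number"}},"required":["deltas"]}

```bash
mkdir -p pics; cat > h.py <<'E'
import numpy as np, cv2
from bench import readout, cams, r
def cam(n,save=None):
    c=cams.camera(n)
    if save: cv2.imwrite(save,c["img"][:,:,::-1])
    return c
def ray(c,u,v):
    K=np.array([[c["fx"],0,c["cx"]],[0,c["fy"],c["cy"]],[0,0,1.]])
    p=cv2.undistortPoints(np.array([[[u,v]]],float),K,np.array([c["k1"],0,0,0.]))[0,0]
    return np.array(c["origin"]),np.array(c["rotation"])@np.array([p[0],-p[1],-1])
def onz(c,u,v,z):
    o,d=ray(c,u,v); return o+d*(z-o[2])/d[2]
def proj(c,P):
    q=np.array(c["rotation"]).T@(np.array(P)-np.array(c["origin"])); x,y=q[0]/-q[2],-q[1]/-q[2]
    f=1+c["k1"]*(x*x+y*y); return c["cx"]+c["fx"]*x*f,c["cy"]+c["fy"]*y*f
E
python3 - <<'E'
from h import *
for n in("top","side"):
    c=cam(n,f"pics/{n}0.png"); print(n,c["origin"],np.round(c["rotation"],3).tolist(),c["fx"],c["k1"])
s=readout.read_state(); print(s)
E
```

```text
top [0.42286304 0.03648407 1.11679452] [-0.034, 0.042, 0.714, -0.698] 420.88825308710096 -0.024636891219860048
side [ 0.3284902  -1.14383267  0.99791076] [0.403, -0.044, -0.094, 0.909] 534.3365785581555 -0.2010972831315681
{'time': 0.1, 'joint_positions': array([ 1.27541885,  0.33282891, -0.06468109,  1.46081869,  0.02159538,
        1.34991456, -0.0884788 ]), 'joint_vel': array([ 0.00104429, -0.00174914,  0.00062894, -0.00212501, -0.00032242,
        0.00034754,  0.00156805]), 'joint_torque': array([ 1.56773731e-03, -6.24542642e+01,  2.46724760e-02, -3.90721393e+01,
       -6.13035215e-02,  3.64562776e-02,  1.04225835e-04]), 'ee_pos': array([ 0.1682856 , -0.60159849,  0.24383925]), 'eef_rot': array([ 9.90711856e-01,  1.35976513e-01, -1.15289772e-04, -6.26712173e-04]), 'ft_force': array([0.4605688 , 0.72146337, 0.18661212]), 'torque': array([-0.03875769,  0.01967638, -0.01563649]), 'grip_force': 0.0, 'width': 0.08686620649821897}
```

View pics/top0.png

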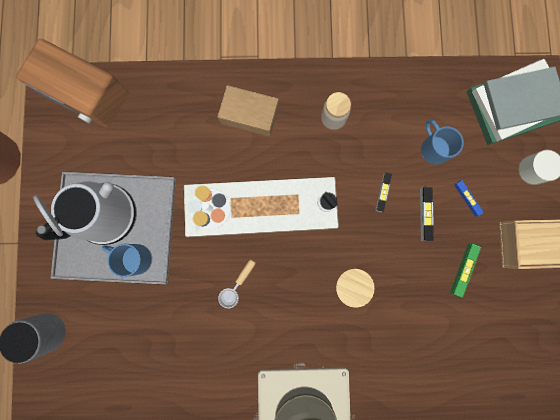

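View pics/side0.png

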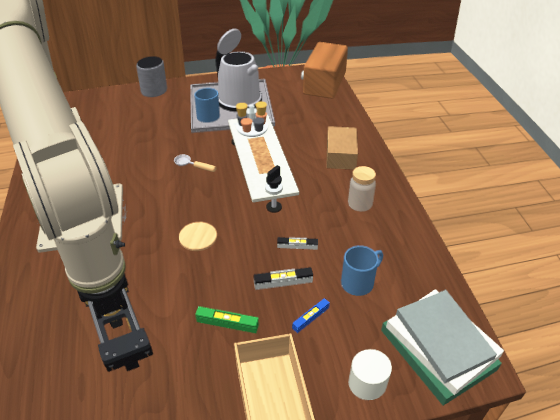

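The top view shows the larger silver/black level at about (428,214), cork at (265,206) and knob at (328,201). The side view agrees, with the level at (284,277) and the knob at (274,178).

```bash
python3 - <<'E'
from h import *
c=cam("top"); s=cam("side")
im=c["img"]; hsv=cv2.cvtColor(im,cv2.COLOR_RGB2HSV)
def rect(mask,x0,x1,y0,y1,name):
    m=np.zeros_like(mask); m[y0:y1,x0:x1]=mask[y0:y1,x0:x1]
    m=cv2.morphologyEx(m,cv2.MORPH_CLOSE,np.ones((5,5)))
    k=max(cv2.findContours(m,0,2)[0],key=cv2.contourArea); R=cv2.minAreaRect(k); print(name,R); return R
H,S,V=[hsv[...,i].astype(int) for i in range(3)]
wood=im[250:280,180:210].reshape(-1,3).mean(0); print("wood",wood)
lev=(((S<60)|((H>20)&(H<35)&(V>150)))*255).astype(np.uint8)
R=rect(lev,412,444,180,248,"level")
P=[onz(c,*p,0.03) for p in cv2.boxPoints(R)]; print(np.round(P,4)); print("ctr",onz(c,*R[0],.03))
cork=((S>60)&(V>90))*255
R=rect(cork.astype(np.uint8),226,304,188,222,"cork")
P=[onz(c,*p,0.075) for p in cv2.boxPoints(R)]; print(np.round(P,4)); print("ctr",onz(c,*R[0],.075))
kn=((V<70))*255
R=rect(kn.astype(np.uint8),312,346,186,216,"knob"); print(onz(c,*R[0],.145))
a=cv2.resize(im[180:222,300:356],None,fx=7,fy=7,interpolation=2)
b=cv2.resize(s["img"][150:220,245:305],None,fx=5,fy=5,interpolation=2)
d=cv2.resize(im[180:245,400:456],None,fx=5,fy=5,interpolation=2)
o=np.zeros((360,780,3),np.uint8)
o[:294,:392]=a; o[:350,392:692]=b; 
cv2.imwrite("pics/k1.png",o[:,:,::-1])
E
```

```text
wood [107.86111111  74.96888889  56.18666667]
level ((426.5, 213.5), (53.0, 13.0), 90.0)Traceback (most recent call last):
  File "<stdin>", line 12, in <module>
  File "h.py", line 12, in onz
    o,d=ray(c,u,v); return o+d*(z-o[2])/d[2]
        ~~~^^^^^^^
  File "h.py", line 10, in ray
    return np.array(c["origin"]),np.array(c["rotation"])@np.array([p[0],-p[1],-1])
                                 ~~~~~~~~~~~~~~~~~~~~~~~^~~~~~~~~~~~~~~~~~~~~~~~~~
ValueError: matmul: Input operand 1 has a mismatch in its core dimension 0, with gufunc signature (n?,k),(k,m?)->(n?,m?) (size 3 is different from 4)
```

```bash
sed -i 's/^from bench/from scipy.spatial.transform import Rotation as Ro\nfrom bench/; s/c=cams.camera(n)/c=dict(cams.camera(n)); c["rotation"]=Ro.from_quat(c["rotation"]).as_matrix()/' h.py
cat > m1.py <<'E'
from h import *
c=cam("top"); s=cam("side")
im=c["img"]; hsv=cv2.cvtColor(im,cv2.COLOR_RGB2HSV)
def rect(mask,x0,x1,y0,y1,name):
    m=np.zeros_like(mask); m[y0:y1,x0:x1]=mask[y0:y1,x0:x1]
    m=cv2.morphologyEx(m,cv2.MORPH_CLOSE,np.ones((5,5)))
    k=max(cv2.findContours(m,0,2)[0],key=cv2.contourArea); R=cv2.minAreaRect(k); print(name,R); return R
H,S,V=[hsv[...,i].astype(int) for i in range(3)]
def show(R,z):
    P=[onz(c,*p,z) for p in cv2.boxPoints(R)]; print(np.round(P,4).tolist()); print("ctr",onz(c,*R[0],z))
lev=(((S<60)|((H>20)&(H<35)&(V>150)))*255).astype(np.uint8)
show(rect(lev,412,444,180,248,"level"),.03)
cork=((S>60)&(V>90))*255
show(rect(cork.astype(np.uint8),226,304,188,222,"cork"),.075)
kn=((V<70))*255
show(rect(kn.astype(np.uint8),312,346,186,216,"knob"),.145)
a=cv2.resize(im[180:222,300:356],None,fx=7,fy=7,interpolation=2)
b=cv2.resize(s["img"][150:220,245:305],None,fx=5,fy=5,interpolation=2)
o=np.zeros((360,780,3),np.uint8)
o[:294,:392]=a; o[:350,392:692]=b
cv2.imwrite("pics/k1.png",o[:,:,::-1])
E
python3 m1.py
```

```text
level ((426.5, 213.5), (53.0, 13.0), 90.0)
[[0.5742, -0.3184, 0.03], [0.5735, -0.3529, 0.03], [0.435, -0.3447, 0.03], [0.4358, -0.3107, 0.03]]
ctr [ 0.50416691 -0.33160416  0.03      ]
cork ((264.506103515625, 205.6107635498047), (19.4699764251709, 68.06171417236328), 86.8201675415039)
[[0.5508, 0.1731, 0.075], [0.5567, 0.0037, 0.075], [0.508, 0.0022, 0.075], [0.5023, 0.1708, 0.075]]
ctr [0.52938804 0.08754148 0.075     ]
knob ((328.5, 200.5), (15.0, 15.0), 90.0)
[[0.5489, -0.0479, 0.145], [0.5482, -0.0829, 0.145], [0.5131, -0.0817, 0.145], [0.5138, -0.0468, 0.145]]
ctr [ 0.53095612 -0.06483795  0.145     ]
```

View pics/k1.png

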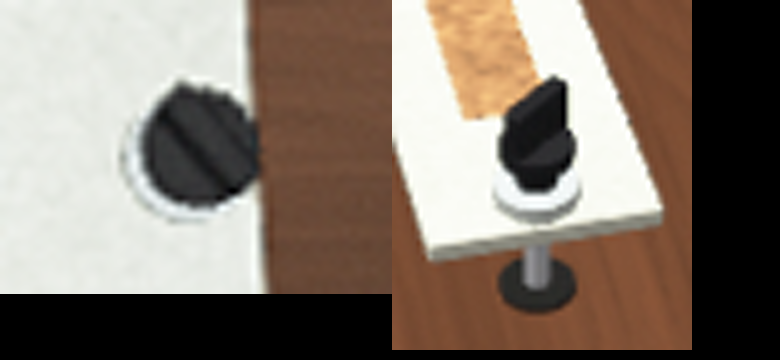

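The bar of the knob runs from upper left to lower right in the top view, about 38° from world x. It is clear of the level and the cork, and the cork measures 169 x 49 mm, as it should. Next I check the level's yellow window in both views and get the hover move.

```bash
cat >> h.py <<'E'
def go(p,yaw_deg):
    s=readout.read_state(); R0=Ro.from_quat(s["eef_rot"]); y=np.deg2rad(yaw_deg)
    T=np.array([[np.cos(y),np.sin(y),0],[np.sin(y),-np.cos(y),0],[0,0,-1]])
    d=(R0.inv()*Ro.from_matrix(T)).as_rotvec(); t=R0.inv().apply(np.array(p)-s["ee_pos"])
    print("rot",np.round(d,4).tolist(),"shift",np.round(t,4).tolist(),"t",round(s["time"],2),"F",np.round(s["ft_force"],1),"q",np.round(s["joint_positions"],2))
def yellow(c,box):
    h=cv2.cvtColor(c["img"],cv2.COLOR_RGB2HSV); x0,x1,y0,y1=box
    m=np.zeros(h.shape[:2],np.uint8); m[y0:y1,x0:x1]=cv2.inRange(h,(18,90,120),(38,255,255))[y0:y1,x0:x1]
    return cv2.minAreaRect(cv2.findNonZero(m))
E
python3 - <<'E'
from h import *
for n,b in (("top",(415,442,185,245)),("side",(245,325,262,292))):
    c=cam(n); R=yellow(c,b); print(n,R,onz(c,*R[0],.03)); print(np.round([onz(c,*p,.03)[:2] for p in cv2.boxPoints(R)],4).tolist())
go([.504,-.335,.13],-3)
E
```

```text
top ((428.0, 213.5), (21.0, 6.0), 90.0) [ 0.50407895 -0.33554824  0.03      ]
[[0.5317, -0.3292], [0.5314, -0.3451], [0.4765, -0.3418], [0.4769, -0.3261]]
side ((282.8410949707031, 274.2816162109375), (4.311305999755859, 24.44510269165039), 82.56858825683594) [ 0.5058879 -0.3352937  0.03     ]
[[0.4774, -0.3277], [0.536, -0.3296], [0.5343, -0.3429], [0.4762, -0.3409]]
rot [-0.0001, -0.0, 0.3252] shift [0.3951, -0.1665, 0.1145] t 0.4 F [ 0.4  0.5 -0.4] q [ 1.28  0.33 -0.06  1.46  0.02  1.35 -0.09]
```

Both views agree on the level at (0.505, -0.335), with its axis at about -3°. Moving above it.

Call:
{"api": "step_arm", "payload": {"deltas": [[[0,0,0.05,0.05,-0.02,0.015,100],[0,0,0.1,0.1,-0.04,0.03,100],[0,0,0.15,0.15,-0.06,0.045,100],[0,0,0.2,0.2,-0.085,0.06,100],[0,0,0.25,0.25,-0.105,0.075,100],[0,0,0.3,0.3,-0.126,0.09,100],[0,0,0.325,0.35,-0.147,0.1,100],[0,0,0.325,0.395,-0.1665,0.1145,100],[0,0,0.325,0.395,-0.1665,0.1145,100],[0,0,0.325,0.395,-0.1665,0.1145,100],[0,0,0.325,0.395,-0.1665,0.1145,100]]]}}

```text
time: 1.78
ee_pos: [0.503, -0.3367, 0.1304]
eef_rot: [1.0, -0.027, 0.0, 0.0]
ft_force: [-0.5, 0.5, -0.3]
width: 0.0868
grip_force: 0.0
```

```bash
python3 - <<'E'
from h import *
go([.505,-.335,.026],-3)
E
```

```text
rot [0.001, -0.0001, -0.0022] shift [0.0019, -0.0019, 0.1044] t 1.77 F [-0.5  0.5 -0.3] q [ 0.72  0.39 -0.25  1.64  0.1   1.13 -1.19]
```

Call:
{"api": "step_arm", "payload": {"deltas": [[[0,0,0,0.002,-0.002,0.04,100],[0,0,0,0.002,-0.002,0.08,100],[0,0,0,0.002,-0.002,0.104,100],[0,0,0,0.002,-0.002,0.104,100],[0,0,0,0.002,-0.002,0.104,20],[0,0,0,0.002,-0.002,0.104,20],[0,0,0,0.002,-0.002,0.104,20],[0,0,0,0.002,-0.002,0.104,20],[0,0,0,0.002,-0.002,0.104,20],[0,0,0,0.002,-0.002,0.104,20]]], "squeeze": 25}}

```text
time: 3.02
ee_pos: [0.5061, -0.3332, 0.0261]
eef_rot: [1.0, -0.026, 0.0, 0.0]
ft_force: [0.0, 0.5, 0.1]
width: 0.0347
grip_force: 0.0
```

Still closing; shut further onto the bar, then lift.

Call:
{"api": "step_arm", "payload": {"deltas": [[[0,0,0,0,0,0,0],[0,0,0,0,0,0,0],[0,0,0,0,0,0,0],[0,0,0,0,0,0,0],[0,0,0,0,0,0,0],[0,0,0,0,0,-0.05,0],[0,0,0,0,0,-0.1,0],[0,0,0,0,0,-0.15,0],[0,0,0,0,0,-0.2,0],[0,0,0,0,0,-0.2,0]]]}}

```text
time: 4.28
ee_pos: [0.5077, -0.3337, 0.2303]
eef_rot: [1.0, -0.026, 0.003, 0.002]
ft_force: [0.5, -0.0, -3.0]
width: 0.0239
grip_force: 25.0
```

```bash
python3 - <<'E'
from h import *
go([.5294,.0875,.22],92)
s=readout.read_state(); print(s["width"],s["grip_force"])
for n in("top","side"):cam(n,f"pics/{n}2.png")
E
```

```text
rot [0.0074, -0.002, -1.6576] shift [-0.0003, -0.4218, 0.0089] t 4.28 F [ 0.5 -0.  -3. ] q [ 0.71  0.31 -0.26  1.53  0.08  1.31 -1.18]
0.02390752402027533 24.960816353559494
```

View pics/side2.png

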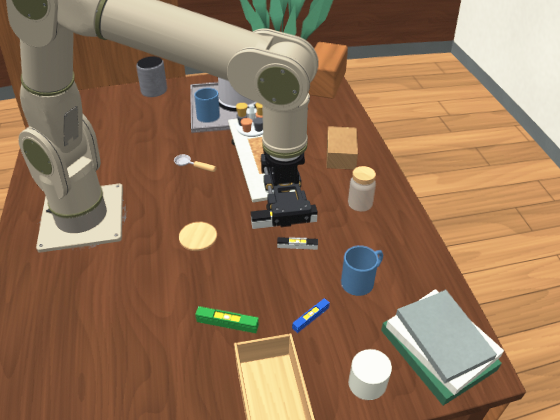

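The level is held upright and square (side view, about (285,215)). Carrying it over the cork.

Call:
{"api": "step_arm", "payload": {"deltas": [[[0,0,-0.14,0,-0.035,0,0],[0,0,-0.28,0,-0.07,0,0],[0,0,-0.42,0,-0.105,0,0],[0,0,-0.56,0,-0.14,0,0],[0,0,-0.7,0,-0.175,0,0],[0,0,-0.84,0,-0.21,0,0],[0,0,-0.98,0,-0.245,0,0],[0,0,-1.12,0,-0.28,0,0],[0,0,-1.26,0,-0.315,0,0],[0,0,-1.4,0,-0.35,0,0],[0,0,-1.54,0,-0.39,0,0],[0.004,0,-1.656,0,-0.422,0.005,0],[0.004,0,-1.656,0,-0.422,0.005,0],[0.004,0,-1.656,0,-0.422,0.005,0],[0.004,0,-1.656,0,-0.422,0.005,0]]]}}

```text
time: 6.25
ee_pos: [0.5279, 0.0869, 0.2204]
eef_rot: [0.696, 0.718, -0.0, -0.002]
ft_force: [-0.4, -0.4, -2.2]
width: 0.0239
grip_force: 25.0
```

```bash
python3 - <<'E'
from h import *
go([.5294,.0875,.105],92)
E
```

```text
rot [-0.0034, -0.0021, -0.0043] shift [0.0003, 0.0019, 0.1154] t 6.25 F [-0.4 -0.4 -2.2] q [ 0.38  0.22 -0.71  1.7   0.14  1.28 -0.33]
```

Call:
{"api": "step_arm", "payload": {"deltas": [[[0,0,0,0,0.002,0.04,0],[0,0,0,0,0.002,0.08,0],[0,0,0,0,0.002,0.105,0],[0,0,0,0,0.002,0.114,0],[0,0,0,0,0.002,0.117,0],[0,0,0,0,0.002,0.117,0]]]}}

```text
time: 7.0
ee_pos: [0.5304, 0.0885, 0.1049]
eef_rot: [0.695, 0.719, 0.001, -0.001]
ft_force: [0.1, 0.1, -2.3]
width: 0.0236
grip_force: 25.0
```

Call:
{"api": "step_arm", "payload": {"deltas": [[[0,0,0,0,0,0.002,0],[0,0,0,0,0,0.004,0],[0,0,0,0,0,0.004,0]]]}}

```text
time: 7.38
ee_pos: [0.5297, 0.0885, 0.1]
eef_rot: [0.695, 0.719, -0.0, -0.002]
ft_force: [0.2, 0.6, -2.9]
width: 0.0238
grip_force: 25.0
```

Call:
{"api": "step_arm", "payload": {"deltas": [[[0,0,0,0,0,0.0015,0],[0,0,0,0,0,0.003,0],[0,0,0,0,0,0.003,0]]]}}

```text
time: 7.75
ee_pos: [0.5298, 0.0884, 0.0971]
eef_rot: [0.695, 0.719, -0.0, -0.002]
ft_force: [-1.0, -1.1, -0.2]
width: 0.0238
grip_force: 25.0
```

Call:
{"api": "step_arm", "payload": {"deltas": [[[0,0,0,0,0,0,60],[0,0,0,0,0,0,60],[0,0,0,0,0,0,60],[0,0,0,0,0,0,60],[0,0,0,0,0,-0.02,60],[0,0,0,0,0,-0.06,60],[0,0,0,0,0,-0.06,0],[0,0,0,0.025,0,-0.06,0],[0,0,0,0.05,0,-0.06,0],[0,0,0,0.05,0,-0.06,0],[0,0,0,0.05,0,-0.06,0],[0,0,0,0.05,0,-0.06,0]]]}}

```text
time: 9.25
ee_pos: [0.5284, 0.1373, 0.1571]
eef_rot: [0.696, 0.718, -0.0, -0.002]
ft_force: [-0.1, 0.3, 0.6]
width: 0.0035
grip_force: 0.0
```

```bash
python3 - <<'E'
from h import *
c=cam("top","pics/t3.png"); s=cam("side")
a=cv2.resize(c["img"][170:240,180:360],None,fx=4,fy=4,interpolation=2)
b=cv2.resize(s["img"][80:220,210:320],None,fx=2,fy=2,interpolation=2)
o=np.zeros((570,720,3),np.uint8); o[:280]=a; o[285:565,:220]=b
cv2.imwrite("pics/v3.png",o[:,:,::-1])
go([.528,.138,.127],92)
E
```

```text
rot [-0.0025, -0.0022, -0.0031] shift [0.0004, -0.0003, 0.0301] t 9.35 F [0.2 0.3 0.5] q [ 0.28  0.31 -0.72  1.75  0.22  1.17 -0.47]
```

View pics/v3.png

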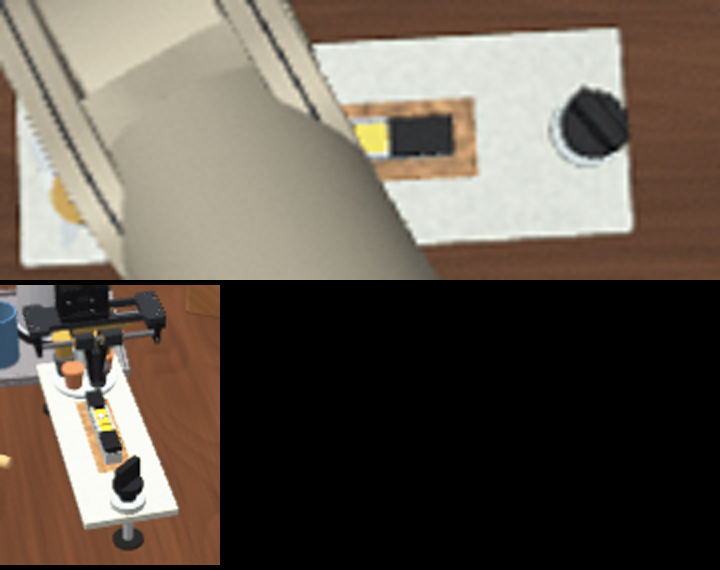

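The level lies on the cork strip lengthwise, flat and centred; the arm hides part of it from above. Now pressing on the +y black end.

Call:
{"api": "step_arm", "payload": {"deltas": [[[0,0,0,0,0,0.015,0],[0,0,0,0,0,0.028,0],[0,0,0,0,0,0.032,0],[0,0,0,0,0,0.034,0],[0,0,0,0,0,0.034,0]]]}}

```text
time: 9.98
ee_pos: [0.5281, 0.1382, 0.1243]
eef_rot: [0.695, 0.719, -0.001, -0.001]
ft_force: [-8.6, -4.7, 17.7]
width: 0.0001
grip_force: 9.0
```

Call:
{"api": "step_arm", "payload": {"deltas": [[[0,0,0,0,0,0.0003,0],[0,0,0,0,0,0.0003,0],[0,0,0,0,0,0.0003,0],[0,0,0,0,0,0.0003,0],[0,0,0,0,0,0.0003,0],[0,0,0,0,0,0.0003,0]]]}}

```text
time: 10.72
ee_pos: [0.5281, 0.1382, 0.1242]
eef_rot: [0.695, 0.719, -0.001, -0.001]
ft_force: [-8.5, -4.4, 21.2]
width: 0.0004
grip_force: 10.2
```

```bash
python3 - <<'E'
from h import *
c=cam("side"); cv2.imwrite("pics/s4.png",c["img"][:,:,::-1])
go([.535,-.067,.19],38)
E
```

```text
rot [-0.003, 0.0001, 0.9405] shift [-0.2053, 0.0, -0.066] t 10.78 F [-7.6 -4.3 20.7] q [ 0.27  0.35 -0.71  1.78  0.25  1.11 -0.49]
```

Call:
{"api": "step_arm", "payload": {"deltas": [[[0,0,0,0,0,-0.015,0],[0,0,0,0,0,-0.05,0],[0,0,0.1,-0.02,0,-0.08,0],[0,0,0.25,-0.06,0,-0.08,50],[0,0,0.4,-0.1,0,-0.08,70],[0,0,0.55,-0.14,0,-0.08,70],[0,0,0.7,-0.18,0,-0.08,70],[0,0,0.85,-0.205,0,-0.08,70],[0,0,0.94,-0.205,0,-0.08,70],[0,0,0.94,-0.205,0,-0.08,70],[0,0,0.94,-0.205,0,-0.08,70]]]}}

```text
time: 12.15
ee_pos: [0.5352, -0.0661, 0.2024]
eef_rot: [0.945, 0.327, -0.001, -0.002]
ft_force: [0.0, -0.1, 0.0]
width: 0.0605
grip_force: 0.0
```

```bash
python3 - <<'E'
from h import *
c=cam("top","pics/t5.png"); s=cam("side","pics/s5.png")
a=cv2.resize(c["img"][160:250,180:360],None,fx=4,fy=4,interpolation=2)
b=cv2.resize(s["img"][90:230,190:350],None,fx=1.5,fy=1.5,interpolation=2)
o=np.zeros((580,720,3),np.uint8); o[:360]=a; o[365:575,:240]=b
z=cv2.resize(s["img"][130:180,235:290],None,fx=4,fy=4,interpolation=2); o[365:565,260:480]=z
cv2.imwrite("pics/v5.png",o[:,:,::-1])
go([.535,-.067,.126],38)
E
```

```text
rot [-0.0035, 0.0003, 0.0027] shift [-0.0006, 0.0008, 0.0764] t 12.25 F [-0.3 -0.1 -0.3] q [ 0.48  0.21 -0.5   1.72  0.1   1.24 -0.95]
```

View pics/v5.png

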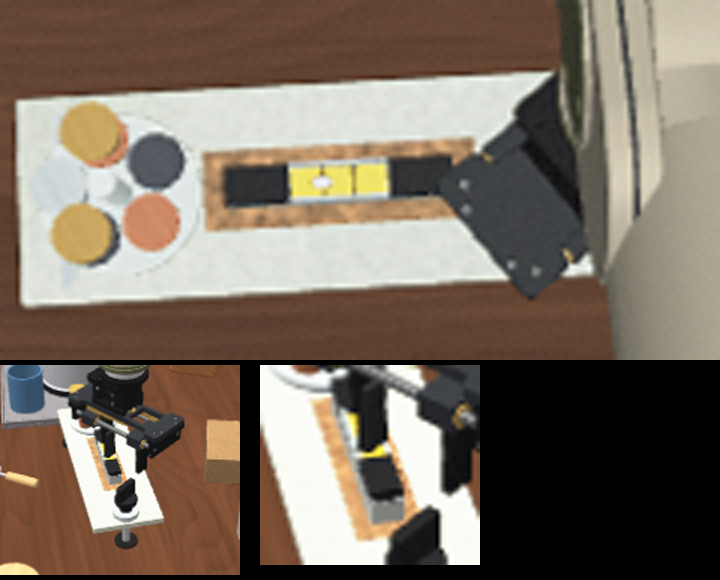

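The bubble is near the +y line (crop x 321, middle about 339), so the knob end is low, as expected. Measuring it by an intensity profile along the level.

```bash
cat > bub.py <<'E'
from h import *
from scipy.ndimage import map_coordinates
def bub(c):
    im=c["img"].astype(float); h=cv2.cvtColor(c["img"],cv2.COLOR_RGB2HSV)
    # axis along the level's top, world y', z of its top
    yel=np.zeros(h.shape[:2],np.uint8); yel[195:218,245:290]=cv2.inRange(h,(20,100,140),(36,255,255))[195:218,245:290]
    (u0,v0),_,_=cv2.minAreaRect(cv2.findNonZero(yel))
    C=onz(c,u0,v0,.103); d=np.array([-.035,.999,0]); n=np.array([.999,.035,0])
    t=np.arange(-40,40.1,.5)/1000
    pr=[]
    for w in np.arange(-4,4.1,1)/1000:
        q=np.array([proj(c,C+d*a+n*w) for a in t]); pr.append([map_coordinates(im[...,k],[q[:,1],q[:,0]],order=1) for k in range(3)])
    pr=np.mean(pr,0)
    return C,t*1000,pr
if __name__=="__main__":
    c=cam("top"); C,t,p=bub(c); print(np.round(C,4))
    for i in range(0,len(t),2): print(int(t[i]),p[0,i].astype(int),p[2,i].astype(int),end=" | ")
    go([.534,-.067,.132],35)
E
python3 bub.py
```

```text
[0.5298 0.0873 0.103 ]
-40 50 52 | -39 50 52 | -38 49 51 | -37 48 51 | -36 48 50 | -35 46 50 | -34 45 50 | -33 66 59 | -32 91 70 | -31 127 85 | -30 173 104 | -29 216 121 | -28 228 115 | -27 239 108 | -26 241 105 | -25 240 105 | -24 239 106 | -23 238 106 | -22 238 106 | -21 238 106 | -20 238 106 | -19 238 106 | -18 238 106 | -17 239 107 | -16 239 107 | -15 239 107 | -14 238 106 | -13 235 104 | -12 230 100 | -11 205 90 | -10 179 80 | -9 188 83 | -8 213 94 | -7 235 103 | -6 237 105 | -5 240 107 | -4 239 107 | -3 239 107 | -2 238 107 | -1 238 106 | 0 238 105 | 1 237 107 | 2 236 109 | 3 232 118 | 4 227 133 | 5 221 149 | 6 223 167 | 7 224 184 | 8 220 189 | 9 213 187 | 10 212 187 | 11 220 189 | 12 228 192 | 13 230 185 | 14 231 176 | 15 230 156 | 16 227 123 | 17 225 92 | 18 231 96 | 19 237 102 | 20 239 105 | 21 239 105 | 22 239 106 | 23 239 106 | 24 240 106 | 25 240 107 | 26 239 108 | 27 230 109 | 28 200 107 | 29 168 105 | 30 118 84 | 31 66 61 | 32 41 48 | 33 43 49 | 34 46 49 | 35 48 50 | 36 49 51 | 37 49 51 | 38 49 51 | 39 48 50 | 40 49 50 | rot [-0.0034, 0.0004, 0.0547] shift [-0.0014, 0.0001, 0.0704] t 12.3 F [-0.1 -0.1  0.6] q [ 0.48  0.21 -0.5   1.72  0.1   1.24 -0.95]
```

The lines are at ±9.6 mm and the bubble is at about +10.4 mm, so about 1.3 rad of turn is needed. Gripping the knob bar.

Call:
{"api": "step_arm", "payload": {"deltas": [[[0,0,0.054,-0.0014,0,0.03,70],[0,0,0.054,-0.0014,0,0.06,70],[0,0,0.054,-0.0014,0,0.07,70],[0,0,0.054,-0.0014,0,0.07,0],[0,0,0.054,-0.0014,0,0.07,0],[0,0,0.054,-0.0014,0,0.07,0],[0,0,0.054,-0.0014,0,0.07,0],[0,0,0.054,-0.0014,0,0.07,0],[0,0,0.054,-0.0014,0,0.07,0],[0,0,0.054,-0.0014,0,0.07,0]]], "squeeze": 40}}

```text
time: 13.55
ee_pos: [0.5344, -0.0688, 0.1326]
eef_rot: [0.954, 0.3, -0.0, -0.001]
ft_force: [2.7, -5.7, -0.9]
width: 0.0128
grip_force: 40.0
```

Bar is held (12.8 mm). Turning clockwise 1.0 rad, rising along.

Call:
{"api": "step_arm", "payload": {"deltas": [[[0,0,0.12,0,0,-0.0008,0],[0,0,0.24,0,0,-0.0016,0],[0,0,0.36,0,0,-0.0024,0],[0,0,0.48,0,0,-0.0032,0],[0,0,0.6,0,0,-0.004,0],[0,0,0.72,0,0,-0.0048,0],[0,0,0.84,0,0,-0.0056,0],[0,0,0.95,0,0,-0.0063,0],[0,0,1.0,0,0,-0.0066,0],[0,0,1.0,0,0,-0.0066,0],[0,0,1.0,0,0,-0.0066,0],[0,0,1.0,0,0,-0.0066,0],[0,0,1.0,0,0,-0.0066,0],[0,0,1.0,0,0,-0.0066,0],[0,0,1.0,0,0,-0.0066,0],[0,0,1.0,0,0,-0.0066,0]]]}}

```text
time: 15.55
ee_pos: [0.5339, -0.0673, 0.1389]
eef_rot: [0.981, -0.194, -0.001, -0.001]
ft_force: [3.9, -0.4, -2.5]
width: 0.0124
grip_force: 40.0
```

```bash
python3 bub.py | tr '|' '\n' | awk '$1>=-34 && $1<=34 || /rot/' | paste -sd'|'
```

```text
-34 45 49 | -33 57 56 | -32 70 62 | -31 104 75 | -30 149 91 | -29 190 105 | -28 216 107 | -27 241 109 | -26 244 109 | -25 242 108 | -24 241 108 | -23 240 108 | -22 240 108 | -21 240 108 | -20 240 108 | -19 240 109 | -18 240 109 | -17 240 109 | -16 240 109 | -15 241 109 | -14 240 108 | -13 239 106 | -12 233 102 | -11 213 92 | -10 192 83 | -9 192 83 | -8 201 86 | -7 214 92 | -6 228 101 | -5 240 110 | -4 236 124 | -3 231 138 | -2 228 154 | -1 229 173 | 0 230 189 | 1 230 190 | 2 231 191 | 3 231 192 | 4 231 192 | 5 230 190 | 6 225 181 | 7 220 173 | 8 205 141 | 9 188 104 | 10 188 86 | 11 216 97 | 12 242 107 | 13 242 108 | 14 241 108 | 15 240 108 | 16 240 108 | 17 240 107 | 18 240 107 | 19 240 107 | 20 240 107 | 21 240 107 | 22 240 107 | 23 240 107 | 24 240 108 | 25 241 111 | 26 242 116 | 27 240 121 | 28 233 128 | 29 220 131 | 30 139 93 | 31 57 52 | 32 31 40 | 33 40 46 | 34 47 51 | rot [-0.0029, 0.0022, -1.001] shift [-0.0, -0.0003, 0.0069] t 15.6 F [ 3.7 -0.4 -2.8] q [ 0.36  0.25 -0.36  1.8   0.1   1.1  -2.  ]
```

Call:
{"api": "step_arm", "payload": {"deltas": [[[0,0,0.12,0,0,-0.0008,0],[0,0,0.24,0,0,-0.0016,0],[0,0,0.36,0,0,-0.0024,0],[0,0,0.37,0,0,-0.0025,0],[0,0,0.37,0,0,-0.0025,0],[0,0,0.37,0,0,-0.0025,0],[0,0,0.37,0,0,-0.0025,0],[0,0,0.37,0,0,-0.0025,0],[0,0,0.37,0,0,-0.0025,0],[0,0,0.37,0,0,-0.0025,0],[0,0,0.37,0,0,-0.0025,0],[0,0,0.37,0,0,-0.0025,0],[0,0,0.37,0,0,-0.0025,0]]]}}

```text
time: 17.23
ee_pos: [0.534, -0.0668, 0.1415]
eef_rot: [0.929, -0.37, -0.002, -0.001]
ft_force: [3.3, 4.0, -3.7]
width: 0.0123
grip_force: 40.0
```

```bash
python3 bub.py | tr '|' '\n' | awk '$1>=-15 && $1<=15 || /rot/' | paste -sd'|'
```

```text
-15 240 108 | -14 240 108 | -13 239 106 | -12 236 104 | -11 223 96 | -10 210 88 | -9 199 88 | -8 190 93 | -7 190 104 | -6 207 131 | -5 223 158 | -4 225 174 | -3 226 187 | -2 227 194 | -1 227 194 | 0 228 193 | 1 229 192 | 2 230 191 | 3 230 187 | 4 230 179 | 5 229 167 | 6 223 132 | 7 217 96 | 8 200 83 | 9 181 78 | 10 179 79 | 11 210 94 | 12 240 108 | 13 242 109 | 14 241 108 | 15 240 108 | rot [-0.0032, 0.0027, -1.3681] shift [0.0002, 0.0002, 0.0094] t 17.27 F [ 3.9  2.9 -3.7] q [ 0.32  0.25 -0.32  1.8   0.08  1.11 -2.35]
```

Centred to about 0.2 mm. Release the knob, back off, and check again.

Call:
{"api": "step_arm", "payload": {"deltas": [[[0,0,0,0,0,0,60],[0,0,0,0,0,0,60],[0,0,0,0,0,0,60],[0,0,0,0,0,0,60],[0,0,0,0,0,0,60],[0,0,0,0,0,-0.03,60],[0,0,0,0,0,-0.065,60],[0,0,0,0,0,-0.065,60],[0,0,0,0,0,-0.065,60],[0,0,0,0,0,-0.065,60]]]}}

```text
time: 18.52
ee_pos: [0.5335, -0.0675, 0.2054]
eef_rot: [0.929, -0.371, -0.002, -0.0]
ft_force: [-0.8, -0.0, 1.2]
width: 0.0523
grip_force: 0.0
```

```bash
python3 bub.py | tr '|' '\n' | awk '$1>=-15 && $1<=15 ' | paste -sd'|'; python3 -c "
from h import *
go([.528,.138,.205],92)"
```

```text
-15 238 105 | -14 237 105 | -13 237 104 | -12 235 102 | -11 219 94 | -10 204 85 | -9 188 84 | -8 174 87 | -7 171 97 | -6 193 124 | -5 213 152 | -4 222 170 | -3 228 186 | -2 230 194 | -1 228 192 | 0 227 191 | 1 227 190 | 2 227 190 | 3 228 185 | 4 228 177 | 5 228 165 | 6 225 131 | 7 222 98 | 8 203 83 | 9 179 76 | 10 174 77 | 11 207 91 | 12 239 105 | 13 241 106 | 14 239 105 | 15 238 105 
rot [-0.0053, 0.0034, -2.3658] shift [-0.1456, -0.1451, 0.001] t 18.57 F [-0.6 -0.1 -0.5] q [ 0.33  0.19 -0.32  1.73  0.06  1.24 -2.34]
```

Call:
{"api": "step_arm", "payload": {"deltas": [[[0,0,-0.18,-0.012,-0.012,0,0],[0,0,-0.36,-0.024,-0.024,0,0],[0,0,-0.54,-0.036,-0.036,0,0],[0,0,-0.72,-0.048,-0.048,0,0],[0,0,-0.9,-0.06,-0.06,0,0],[0,0,-1.08,-0.072,-0.072,0,0],[0,0,-1.26,-0.084,-0.084,0,0],[0,0,-1.44,-0.096,-0.096,0,0],[0,0,-1.62,-0.108,-0.108,0,0],[0,0,-1.8,-0.12,-0.12,0,0],[0,0,-1.98,-0.132,-0.132,0,0],[0,0,-2.16,-0.1456,-0.145,0,0],[0,0,-2.34,-0.1456,-0.145,0,0],[-0.005,0.003,-2.366,-0.1456,-0.145,0,0],[-0.005,0.003,-2.366,-0.1456,-0.145,0.03,0],[-0.005,0.003,-2.366,-0.1456,-0.145,0.06,0],[-0.005,0.003,-2.366,-0.1456,-0.145,0.072,0],[-0.005,0.003,-2.366,-0.1456,-0.145,0.072,0]]]}}

```text
time: 20.82
ee_pos: [0.528, 0.1379, 0.1346]
eef_rot: [0.695, 0.719, -0.0, 0.0]
ft_force: [1.0, -0.2, 0.6]
width: 0.0007
grip_force: 0.0
```

```bash
python3 -c "
from h import *
go([.528,.138,.127],92)"
```

```text
rot [0.0001, 0.0003, -0.0015] shift [0.0001, -0.0, 0.0076] t 20.82 F [ 1.  -0.2  0.6] q [ 0.24  0.32 -0.68  1.78  0.22  1.12 -0.48]
```

Call:
{"api": "step_arm", "payload": {"deltas": [[[0,0,0,0,0,0.003,0],[0,0,0,0,0,0.005,0],[0,0,0,0,0,0.0065,0],[0,0,0,0,0,0.0065,0],[0,0,0,0,0,0.0065,0]]]}}

```text
time: 21.45
ee_pos: [0.5283, 0.1381, 0.1286]
eef_rot: [0.695, 0.719, 0.0, 0.001]
ft_force: [0.6, -0.2, 0.4]
width: 0.0006
grip_force: 0.0
```

Call:
{"api": "step_arm", "payload": {"deltas": [[[0,0,0,0,0,0.001,0],[0,0,0,0,0,0.002,0],[0,0,0,0,0,0.002,0],[0,0,0,0,0,0.002,0]]]}}

```text
time: 21.95
ee_pos: [0.5285, 0.1382, 0.1274]
eef_rot: [0.695, 0.719, 0.001, 0.001]
ft_force: [-3.3, -2.0, 9.8]
width: 0.0004
grip_force: 5.1
```

Call:
{"api": "step_arm", "payload": {"deltas": [[[0,0,0,0,0,0.0007,0],[0,0,0,0,0,0.0007,0],[0,0,0,0,0,0.0007,0],[0,0,0,0,0,0.0007,0],[0,0,0,0,0,0.0007,0],[0,0,0,0,0,0.0007,0],[0,0,0,0,0,0.0007,0],[0,0,0,0,0,0.0007,0],[0,0,0,0,0,0.0007,0],[0,0,0,0,0,0.0007,0]]]}}

```text
time: 23.2
ee_pos: [0.5287, 0.1382, 0.1274]
eef_rot: [0.695, 0.719, 0.001, 0.001]
ft_force: [-5.8, -1.7, 17.0]
width: 0.0007
grip_force: 8.2
```

```bash
python3 - <<'E'
from h import *
c=cam("top"); s=cam("side")
o=np.zeros((590,720,3),np.uint8); o[:280]=cv2.resize(c["img"][170:240,180:360],None,fx=4,fy=4,interpolation=2)
o[285:585,:330]=cv2.resize(s["img"][130:180,235:290],None,fx=6,fy=6,interpolation=2); o[285:565,340:700]=cv2.resize(s["img"][80:220,170:350],None,fx=2,fy=2,interpolation=2)
cv2.imwrite("pics/v6.png",o[:,:,::-1]); print(readout.read_state()["ft_force"])
E
```

```text
[-5.91748395 -2.32543006 16.39144712]
```

View pics/v6.png

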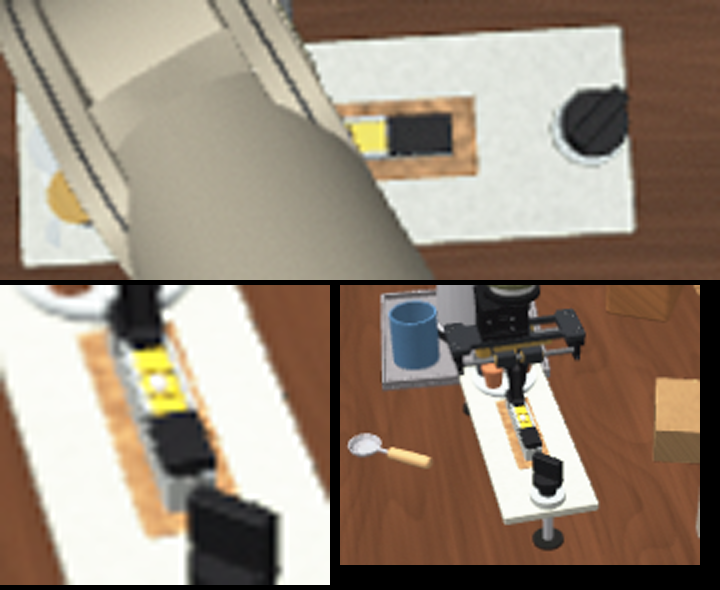

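The side view shows the bubble midway between the two lines, with the fingertip pressed on the far black end. I'll press slightly firmer, then hand in.

Call:
{"api": "step_arm", "payload": {"deltas": [[[0,0,0,0,0,0.0004,0],[0,0,0,0,0,0.0004,0],[0,0,0,0,0,0.0004,0],[0,0,0,0,0,0.0004,0],[0,0,0,0,0,0.0004,0],[0,0,0,0,0,0.0004,0],[0,0,0,0,0,0.0004,0],[0,0,0,0,0,0.0004,0]]]}}

```text
time: 24.3
ee_pos: [0.5288, 0.1382, 0.1274]
eef_rot: [0.695, 0.719, 0.001, 0.001]
ft_force: [-7.2, -2.9, 19.8]
width: 0.0004
grip_force: 9.9
```

```bash
python3 - <<'E'
from h import *
c=cam("side"); f=readout.read_state()["ft_force"]; print(f)
R=yellow(c,(250,275,140,165)); print(R)
g=c["img"][140:156,252:272].astype(int); b=g[...,2]*(g[...,0]>190)
ys,xs=np.where((g[...,0]>190)&(g[...,2]>150)&(g[...,1]>170)); print(sorted(zip((ys+140).tolist(),(xs+252).tolist())))
if 14<f[2]<32: print(r.close_job())
E
```

```text
[-7.47888546 -3.17974902 20.53952584]
((258.5588073730469, 147.26470947265625), (13.12429428100586, 12.256571769714355), 77.47119140625)
[(140, 263), (140, 265), (140, 266), (140, 267), (140, 268), (140, 269), (140, 270), (140, 271), (141, 256), (141, 263), (141, 264), (141, 266), (141, 267), (141, 268), (141, 269), (141, 270), (141, 271), (142, 255), (142, 256), (142, 257), (142, 263), (142, 264), (142, 266), (142, 267), (142, 268), (142, 269), (142, 270), (142, 271), (143, 256), (143, 257), (143, 264), (143, 265), (143, 266), (143, 267), (143, 268), (143, 269), (143, 270), (143, 271), (144, 254), (144, 257), (144, 264), (144, 265), (144, 267), (144, 268), (144, 269), (144, 270), (144, 271), (145, 256), (145, 257), (145, 258), (145, 260), (145, 261), (145, 262), (145, 265), (145, 266), (145, 267), (145, 268), (145, 269), (145, 270), (145, 271), (146, 257), (146, 258), (146, 260), (146, 261), (146, 262), (146, 265), (146, 266), (146, 267), (146, 268), (146, 269), (146, 270), (146, 271), (147, 258), (147, 261), (147, 265), (147, 266), (147, 268), (147, 269), (147, 270), (147, 271), (148, 258), (148, 259), (148, 266), (148, 267), (148, 268), (148, 269), (148, 270), (148, 271), (149, 259), (149, 266), (149, 267), (149, 269), (149, 270), (149, 271), (150, 259), (150, 260), (150, 267), (150, 269), (150, 270), (150, 271), (151, 252), (151, 269), (151, 270), (151, 271), (152, 252), (152, 270), (152, 271), (153, 252), (153, 270), (153, 271), (154, 252), (154, 253), (154, 271), (155, 252), (155, 253), (155, 271)]
the job is handed in; nothing more can be done
None
```

I handed the job in at about 24 s: the level lies along the cork strip, the knob was turned about 1.37 rad until the bubble was centred to within about 0.5 mm, and the arm is still pressing the level down with about 20 N; I didn't touch the kettle, mugs, tea jar or pod box.

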